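Ring-test the bisque vases

TASK

Ring-test the three unglazed bud vases on the ware board: with a fingertip, lightly tap each one on the lip at the top of its neck. Go from the palest clay to the darkest, so that no dark dust gets onto pale ware: the white vase first, then the terracotta one, then the black one. Do not pick any of them up or knock them; leave every vase standing where it is, and the cups, jar and tools around them where they lie.

Things in the scene. Friction and masses are not known exactly. Their poses are not given: they have to be found in the camera images.
- ware_board: wooden ware board, 200 x 700 x 22 mm, fixed, lying on the table, its long side along its own y; origin under its centre; its top is at height 0.022 m
- white_vase: bud vase of unglazed white clay, loose, about 0.33 kg: squat pebble-shaped body 108 mm across and 67 mm high on a flat foot 68 mm across, with an upright tubular neck 28 mm across, whose axis stands 20 mm from the body's centre towards the vase's own +x; 112 mm high in all; origin at the centre of its foot, z up; it stands on the ware board, turned any way; once-fired clay is brittle and chips under a knock or push of 30 N
- white_lip: the lip of the white vase: the thickened ring round the mouth at the top of its neck, one piece with the vase, 36 mm across outside, 13 to 14 mm bore, 9 mm high; origin at the centre of the mouth, level with the top of the lip, 112 mm above the vase's foot and so 134 mm above the table; z up along the neck
- terracotta_vase: bud vase of unglazed terracotta (orange-red) clay, loose, about 0.33 kg: squat pebble-shaped body 108 mm across and 67 mm high on a flat foot 68 mm across, with an upright tubular neck 28 mm across, whose axis stands 20 mm from the body's centre towards the vase's own +x; 112 mm high in all; origin at the centre of its foot, z up; it stands on the ware board, turned any way; once-fired clay is brittle and chips under a knock or push of 30 N
- terracotta_lip: the lip of the terracotta vase: the thickened ring round the mouth at the top of its neck, one piece with the vase, 36 mm across outside, 13 to 14 mm bore, 9 mm high; origin at the centre of the mouth, level with the top of the lip, 112 mm above the vase's foot and so 134 mm above the table; z up along the neck
- black_vase: bud vase of unglazed black clay, loose, about 0.33 kg: squat pebble-shaped body 108 mm across and 67 mm high on a flat foot 68 mm across, with an upright tubular neck 28 mm across, whose axis stands 20 mm from the body's centre towards the vase's own +x; 112 mm high in all; origin at the centre of its foot, z up; it stands on the ware board, turned any way; once-fired clay is brittle and chips under a knock or push of 30 N
- black_lip: the lip of the black vase: the thickened ring round the mouth at the top of its neck, one piece with the vase, 36 mm across outside, 13 to 14 mm bore, 9 mm high; origin at the centre of the mouth, level with the top of the lip, 112 mm above the vase's foot and so 134 mm above the table; z up along the neck
- grey_cup: small grey open cup, loose, 55 mm across and 58 mm high, standing on the ware board between the vases; origin at the centre of its foot
- buff_cup: small sand-coloured open cup, loose, 55 mm across and 58 mm high, standing on the ware board between the vases; origin at the centre of its foot
- brush: flat brush, 200 mm long, loose, lying on the table behind the ware board; origin under its middle
- rib: wooden throwing rib, 105 x 55 x 7 mm, loose, flat on one end of the ware board; origin under its centre
- callipers: metal sliding callipers, 190 mm long, 10 mm high, loose, flat on the table behind the ware board; origin under its beam's middle
- sample_jar: small blue-green jar with a black cap, loose, 52 mm across and 62 mm high, standing on the other end of the ware board; origin at the centre of its foot
Mind the look-alikes: they are no part of the job. What is meant by the terracotta_vase is not pink, and is the larger of those in its own colour. There is more than one size of the white_vase; the job needs the smaller.

How it is judged:
By the outcome, as a careful person would: the job done as asked, in the order asked, and still so for the second after the job is handed in, with the robot touching nothing.
It also fails if it takes over 51 s, if anything falls off the work surface, if the arm or the gripper's body presses on something with over 40 N, if the wrist force passes 120 N, or if a joint passes its speed limit or range.

ROBOT

A 6-joint arm with a two-finger parallel gripper is mounted at the origin on the work surface. World frame = base frame: x ahead of the robot, y to its left, z up, the work surface at z = 0. Lengths are in mm, angles in degrees, forces in N, time in s.
With the tool pointing down it reaches from about 350 to 925 mm from the base axis. Payload 6.4 kg.
Tool frame: the origin (TCP) lies on the centre line of the jaws, within the pads' length; the fingertips stand 8 mm ahead of it and the grasp point (between the pads) lies 11 mm behind it; z points along the fingers, y is the line along which they close (so a half turn about z gives the same grasp; the last joint's range is limited). The gripper opens to 85 mm and grips with 20 to 120 N. Pads are 22 mm wide; open, the fingers measure 114 mm over their backs; the gripper's body (76 mm by 85 mm) begins 54 mm behind the grasp point. The pads swing forward as they close: fully open they stand 13 mm farther back than shut.
Start: joints at [-78.272, 14.043, 89.255, -0, 76.702, -9.975], TCP at [240.379, -603.93, 239.29] pointing down, gripper open.
Joint ranges: [-179.41, 179.41], [-58.25, 129.5], [7.25, 145.43], [-54.29, 234.29], [11.92, 165.04], [-157.13, 157.13]. Speed limits (degrees/s): [147.25, 147.25, 180, 180, 180, 180].

INTERFACE

Orientations are given as [roll, pitch, yaw] about the fixed x, y, z axes, in that order (R = Rz(yaw) Ry(pitch) Rx(roll)).
In Python, from station import monitor, vision, ctrl gives the robot as it stands.
- The arm moves only by the tool carry_out, never from a script. Its argument "motion" is a list of rows, each an object with "delta_pos": the shift along the tool's x, y, z in cm, a list of three; "spin": the turn about the tool's z in degrees; "hand": the opening, from 0 (shut) to 1 (fully open). In form: [{"delta_pos": [tx, ty, tz], "spin": spin, "hand": hand}, ...]. A call has 1 to 12 rows; each row is the pose to reach, as a shift and turn from the pose commanded when the call began, along the tool's axes at that moment; what a row does not reach only later rows make up. A row lasts 1/10 s, in which the tool goes at most 50 mm and 8.59 degrees, less where a joint would pass 70% of its speed; a pose out of reach is approached as far as the arm can. A call with a gripper value outside its range is refused whole. The fingers move at their own pace and stop on an object; "force" is the grip in N (left out, the last holds). Time passes only in rows, so rows that repeat a pose let the fingers close. It gives the time, the measured TCP pose, the force, the opening and the grip force at its end, in the units of the state.
- monitor.get_state(): the state, without advancing time (a new reading comes with each control period).
- vision.grab_frame(name): name is "side" or "top"; returns (picture, depth): 384x512x3 uint8, red, green, blue; 384x512 float32, mm along the optical axis (not along the pixel's ray), 0 where there is no reading.
- vision.camera_info(name): a dict with "mtx" (3x3 intrinsics, pixels), "T" (4x4, takes a point from camera to world coordinates). Camera axes: x right, y down, z forward; pixel columns grow to the right and rows downward; lengths in mm; the calibration is good to about 2 mm. A picture is of the moment at which its call begins. camera_info takes no time and is no camera call.
- ctrl.hand_in(): hands the job in; it is judged then, once.
The state is a dict: "clock": time; "q": joint angles; "joint_velocities": joint speeds; "tau": joint torques, N m; "ee_pos": TCP position; "orientation": TCP orientation; "contact_force": force on the tool from outside, world axes, zero at the start; "wrist_torque": the same for the moment, N m; "gripper_width": finger opening in mm; "grip_force": force on a finger pad.
Only numpy, scipy, OpenCV 4.12 (cv2) and the standard library are available. Lean on these libraries where they do the work, as an engineer would, in place of code of your own. Each camera call takes 0.05 s, during which the arm holds its last target. There are 200 camera calls.

## Working session

There is one attempt and no reset: what is moved stays moved. The work goes in short steps, Python scripts to look and compute and a tool call to move; the robot and the scene stay as the last step left them, time stands still between calls to the robot, and variables do not carry over. Pictures are saved under pics/ and viewed, at most 10 in all, crops included, and the job is handed in when it is done.

Besides the shell and the picture viewer there is one more tool, called after "Call:" in YAML: its name, and indented under it one key for each argument. carry_out: Moves the arm, as the interface text tells. Its arguments: {"type":"object","properties":{"motion":{"type":"array","items":{"type":"object","properties":{"delta_pos":{"type":"array","items":{"type":"number"}},"spin":{"type":"number"},"hand":{"type":"number"}}}},"force":{"type":"number"}},"required":["motion"]}

```bash
mkdir -p pics
python3 - <<'E'
from station import monitor, vision
import cv2,numpy as np
for n in("top","side"):
    p,d=vision.grab_frame(n); np.savez(f"{n}0.npz",p=p,d=d)
    cv2.imwrite(f"pics/{n}0.png",cv2.resize(p[:,:,::-1],(768,576)))
    c=vision.camera_info(n); print(n,c["mtx"].tolist(),np.round(c["T"],3).tolist())
s=monitor.get_state();print(s["clock"],s["ee_pos"],s["orientation"],s["contact_force"],s["gripper_width"])
E
```

```text
top [[350.982763307033, 0.0, 255.92282912245986], [0.0, 350.982763307033, 196.5288805882004], [0.0, 0.0, 1.0]] [[-0.027, -0.997, 0.078, 430.687], [-1.0, 0.026, -0.015, 5.193], [0.012, -0.078, -0.997, 1104.113], [0.0, 0.0, 0.0, 1.0]]
side [[474.4508887068678, 0.0, 252.7352239010023], [0.0, 474.4508887068678, 182.12195388307248], [0.0, 0.0, 1.0]] [[0.997, -0.037, 0.065, 402.558], [-0.075, -0.513, 0.855, -1284.338], [0.002, -0.857, -0.515, 876.431], [0.0, 0.0, 0.0, 1.0]]
0.1 [ 240.26181037 -603.44482254  238.28827697] [-1.79901564e+02 -1.50583282e-02  2.17047314e+01] [-0.22829331 -0.42709475 -0.08942295] 85.10356630300662
```

View pics/top0.png

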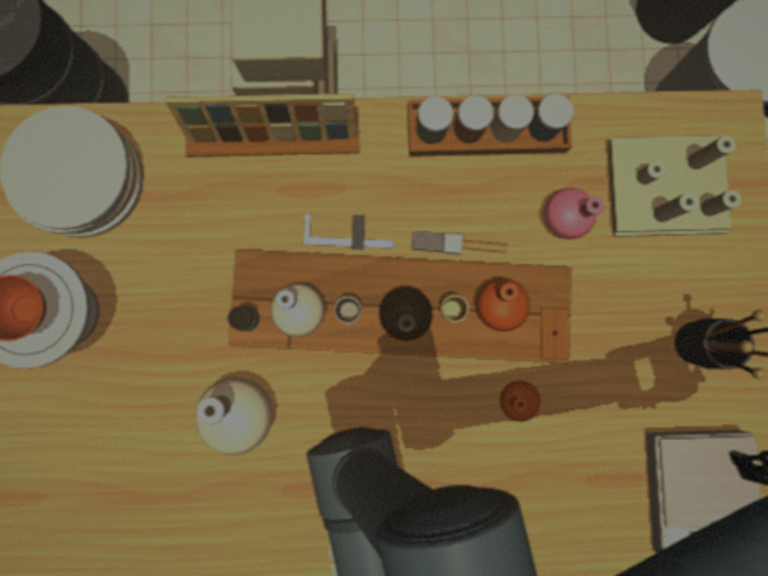

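View pics/side0.png

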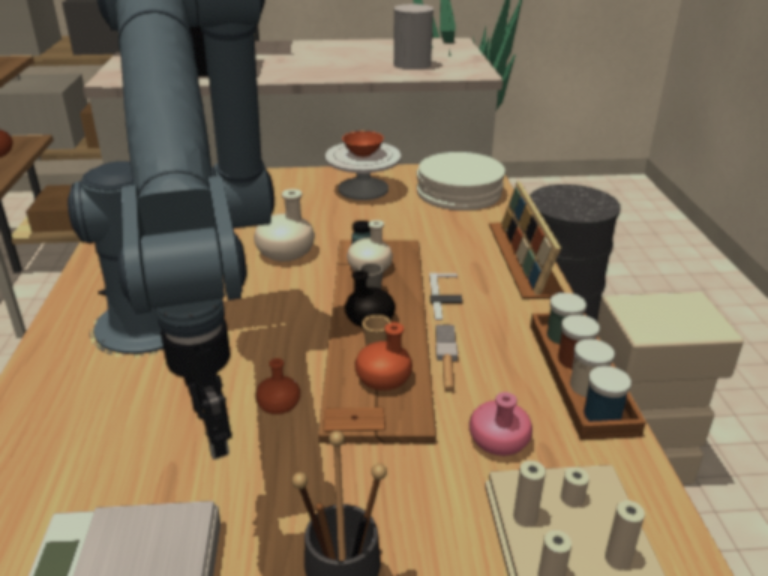

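The top view (768x576) shows these candidates:
- **White:** board vase at (297,309) with lip (286,298), or the larger one off the board at (233,415).
- **Terracotta:** board vase at (503,303) with lip (509,291), or the small one at (520,400) and the pink one at (572,212).
- **Black:** only (405,313), with its lip near (406,322).

The three on the board fit the description.

```bash
cat > h.py <<'E'
import numpy as np,cv2
from station import vision
def world(n,d):
    c=vision.camera_info(n);K,T=np.array(c["mtx"]),np.array(c["T"])
    v,u=np.mgrid[:d.shape[0],:d.shape[1]]
    P=np.stack([(u-K[0,2])/K[0,0]*d,(v-K[1,2])/K[1,1]*d,d],-1)
    return P@T[:3,:3].T+T[:3,3]
def ray(n,u,v,z):
    c=vision.camera_info(n);K,T=np.array(c["mtx"]),np.array(c["T"])
    r=T[:3,:3]@np.linalg.solve(K,[u,v,1.]);return T[:3,3]+r*(z-T[2,3])/r[2]
def proj(n,p):
    c=vision.camera_info(n);K,T=np.array(c["mtx"]),np.array(c["T"])
    q=K@(T[:3,:3].T@(np.array(p)-T[:3,3]));return q[:2]/q[2]
E
python3 - <<'E'
from h import *
reg={"top":dict(w=(191,199),t=(339,194),b=(271,214)),"side":dict(w=(251,152),t=(263,220),b=(239,184))}
for n in reg:
    f=np.load(n+"0.npz");W=world(n,f["d"])
    for k,(u,v) in reg[n].items():
        s=np.s_[v-14:v+15,u-14:u+15];w=W[s];m=(w[...,2]>122)&(w[...,2]<145)&(f["d"][s]>0)
        vv,uu=np.nonzero(m);p=w[m]
        (cx,cy),r=cv2.minEnclosingCircle(np.c_[uu,vv].astype(np.float32))
        print(n,k,m.sum(),"circ px",round(cx+u-14,1),round(cy+v-14,1),round(r,1),"top-plane",ray(n,cx+u-14,cy+v-14,134).round(1),"mean",p.mean(0).round(1),"xy mid",((p.max(0)+p.min(0))/2).round(1),"ext",np.ptp(p,axis=0).round(1),"zmed",np.median(p[:,2]).round(1))
p=np.load("top0.npz")["p"][:,:,::-1]
a=cv2.resize(p[165:245,150:385],None,fx=3.4,fy=3.4,interpolation=cv2.INTER_CUBIC)
q=np.load("side0.npz")["p"][:,:,::-1]
b=cv2.resize(q[135:265,200:310],(270,319),interpolation=cv2.INTER_CUBIC)
c=np.zeros((595,800,3),np.uint8);c[:a.shape[0],:a.shape[1]]=a;c[275:594,:270]=b
cv2.imwrite("pics/c.png",cv2.convertScaleAbs(c,alpha=1.5))
E
```

```text
top w 115 circ px 189.4 199.1 6.4 top-plane [504.4 175.1 134. ] mean [504.6 175.2 133.8] xy mid [504.8 176.2 130.9] ext [33.6 33.6 14.4] zmed 133.8
top t 113 circ px 338.5 194.0 6.3 top-plane [ 507.6 -238.9  134. ] mean [ 507.2 -239.2  133.7] xy mid [ 507.6 -238.9  130.8] ext [34.  31.4 15.5] zmed 133.9
top b 108 circ px 270.2 214.6 6.4 top-plane [455.4 -47.1 134. ] mean [455.  -47.2 134. ] xy mid [454.5 -46.6 133.3] ext [33.3 33.4 12.8] zmed 133.9
side w 56 circ px 250.5 149.5 4.7 top-plane [504.9 166.3 134. ] mean [504.9 169.8 130.7] xy mid [505.  172.7 129.1] ext [31.5 44.8 13.8] zmed 131.4
side t 100 circ px 262.0 219.5 6.2 top-plane [ 506.5 -247.7  134. ] mean [ 506.9 -244.2  130.8] xy mid [ 507.  -241.5  129.4] ext [32.8 35.8 14. ] zmed 131.7
side b 74 circ px 239.4 183.5 5.6 top-plane [455.5 -56.4 134. ] mean [455.  -51.8 130.9] xy mid [456.  -50.1 130.2] ext [33.8 37.4 11.5] zmed 131.5
```

View pics/c.png

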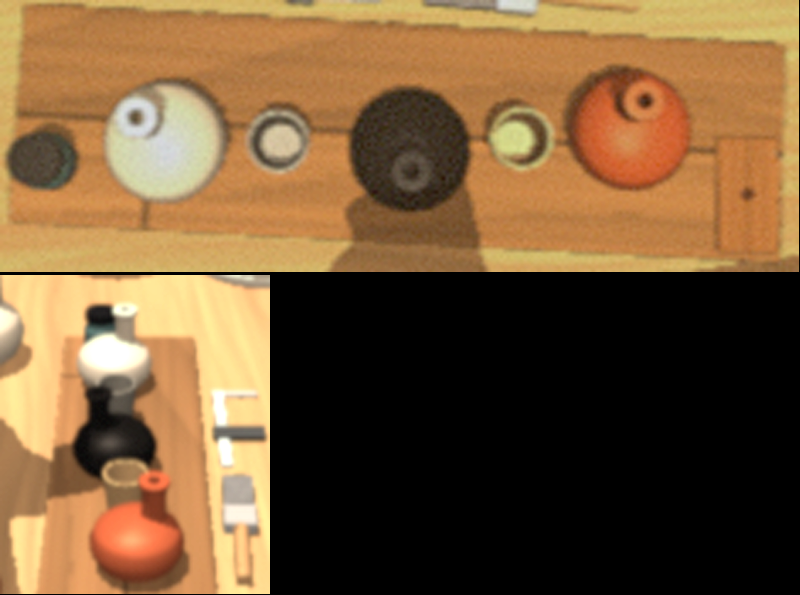

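The crop confirms the choice: the white lip, black lip and terracotta lip stand clear, and the heights read 134 mm as they must. Next I work out the first move and check how tall the off-board vase beside it is.

```bash
cat >> h.py <<'E'
from station import monitor
from scipy.spatial.transform import Rotation as R
L=dict(w=(504.6,175.5),t=(507.4,-239.),b=(455.,-47.))
def delta(k,z):
    s=monitor.get_state();M=R.from_euler("xyz",s["orientation"],degrees=True).as_matrix()
    return (M.T@(np.array([*L[k],z])-s["ee_pos"])/10).round(2)
E
python3 - <<'E'
from h import *
f=np.load("top0.npz");W=world("top",f["d"])
print("big vase top",W[265:280,133:148].reshape(-1,3)[W[265:280,133:148,2].argmax()].round(), "brushes",W[195:260,445:510].reshape(-1,3)[W[195:260,445:510,2].argmax()].round())
print(delta("w",238),delta("w",185))
E
```

```text
big vase top [ 431.    5. 1104.] brushes [ 431.    5. 1104.]
[ 53.37 -62.6    0.15] [ 53.37 -62.59   5.45]
```

Call:
carry_out:
  motion:
    - {"delta_pos": [53.4,-62.6,-1],"spin": 0,"hand": 0}
    - {"delta_pos": [53.4,-62.6,-1],"spin": 0,"hand": 0}
    - {"delta_pos": [53.4,-62.6,-1],"spin": 0,"hand": 0}
    - {"delta_pos": [53.4,-62.6,-1],"spin": 0,"hand": 0}
    - {"delta_pos": [53.4,-62.6,-1],"spin": 0,"hand": 0}
    - {"delta_pos": [53.4,-62.6,-1],"spin": 0,"hand": 0}
    - {"delta_pos": [53.4,-62.6,-1],"spin": 0,"hand": 0}
    - {"delta_pos": [53.4,-62.6,-1],"spin": 0,"hand": 0}
    - {"delta_pos": [53.4,-62.6,-1],"spin": 0,"hand": 0}
    - {"delta_pos": [53.4,-62.6,-1],"spin": 0,"hand": 0}
    - {"delta_pos": [53.4,-62.6,-1],"spin": 0,"hand": 0}
    - {"delta_pos": [53.4,-62.6,-1],"spin": 0,"hand": 0}

```text
clock: 1.3
ee_pos: [433.4, -33.7, 246.5]
orientation: [180.0, -0.0, 21.7]
contact_force: [1.2, -0.5, 0.3]
gripper_width: -0.0
grip_force: 0.0
```

Run:
```python
from h import *
s=monitor.get_state();print(s["clock"],s["ee_pos"],s["orientation"],s["contact_force"],s["gripper_width"])
print(delta("w",230))
f=np.load("top0.npz");W=world("top",f["d"]);W[f["d"]==0]=0
w=W[255:305,125:185].reshape(-1,3);print(w[w[:,2].argsort()[-5:]].round())
```

```text
1.3 [433.35769681 -33.72842542 246.51826687] [ 1.79981545e+02 -1.92604826e-02  2.16924058e+01] [ 1.20924952 -0.45818181  0.28371864] -0.049880350080682104
[ 14.35 -16.81   1.65]
[[304. 287. 160.]
 [302. 287. 160.]
 [326. 316. 160.]
 [321. 311. 161.]
 [323. 298. 161.]]
```

Call:
carry_out:
  motion:
    - {"delta_pos": [14.4,-16.8,1.5],"spin": 0,"hand": 0}
    - {"delta_pos": [14.4,-16.8,1.5],"spin": 0,"hand": 0}
    - {"delta_pos": [14.4,-16.8,1.5],"spin": 0,"hand": 0}
    - {"delta_pos": [14.4,-16.8,1.5],"spin": 0,"hand": 0}
    - {"delta_pos": [14.4,-16.8,1.5],"spin": 0,"hand": 0}
    - {"delta_pos": [14.4,-16.8,1.5],"spin": 0,"hand": 0}
    - {"delta_pos": [14.4,-16.8,1.5],"spin": 0,"hand": 0}
    - {"delta_pos": [14.4,-16.8,1.5],"spin": 0,"hand": 0}

```text
clock: 2.1
ee_pos: [504.7, 172.6, 231.4]
orientation: [180.0, 0.0, 21.6]
contact_force: [0.3, -0.1, 0.7]
gripper_width: -0.3
grip_force: 0.0
```

Run:
```python
from h import *
s=monitor.get_state();print(s["clock"],s["ee_pos"],s["orientation"],s["contact_force"])
print(delta("w",175))
```

```text
2.1 [504.74633467 172.55955373 231.43822727] [1.79992064e+02 2.51398768e-02 2.16383447e+01] [ 0.25899143 -0.11769449  0.71813353]
[ 0.1  -0.28  5.64]
```

Call:
carry_out:
  motion:
    - {"delta_pos": [0.1,-0.3,2],"spin": 0,"hand": 0}
    - {"delta_pos": [0.1,-0.3,4],"spin": 0,"hand": 0}
    - {"delta_pos": [0.1,-0.3,5.6],"spin": 0,"hand": 0}
    - {"delta_pos": [0.1,-0.3,6.4],"spin": 0,"hand": 0}
    - {"delta_pos": [0.1,-0.3,6.6],"spin": 0,"hand": 0}
    - {"delta_pos": [0.1,-0.3,6.6],"spin": 0,"hand": 0}
    - {"delta_pos": [0.1,-0.3,6.6],"spin": 0,"hand": 0}

```text
clock: 2.8
ee_pos: [505.5, 176.5, 166.7]
orientation: [180.0, -0.1, 21.7]
contact_force: [-0.5, -0.5, 0.4]
gripper_width: 0.0
grip_force: 0.0
```

Run:
```python
from h import *
s=monitor.get_state();print(s["clock"],s["ee_pos"],s["contact_force"])
p,d=vision.grab_frame("side");np.savez("side1.npz",p=p,d=d)
print("lip px",proj("side",[*L["w"],134]),"tip px",proj("side",s["ee_pos"]-[0,0,8]))
cv2.imwrite("pics/s1.png",cv2.resize(cv2.convertScaleAbs(p[90:200,190:310,::-1],alpha=1.5),None,fx=5,fy=5,interpolation=cv2.INTER_CUBIC))
W=world("side",d)[110:165,225:280];m=d[110:165,225:280]>0;w=W[m]
g=w[(abs(w[:,0]-505)<14)&(w[:,2]>140)&(w[:,2]<200)&(abs(w[:,1]-170)<30)];print(len(g),np.sort(g[:,2])[:6].round(),g.mean(0).round())
```

```text
2.8 [505.5021942  176.48472336 166.70622084] [-0.49458815 -0.466755    0.43592075]
lip px [250.22152682 148.28689945] tip px [250.45606949 141.69882998]
77 [158. 159. 159. 160. 160. 161.] [504. 167. 178.]
```

View pics/s1.png

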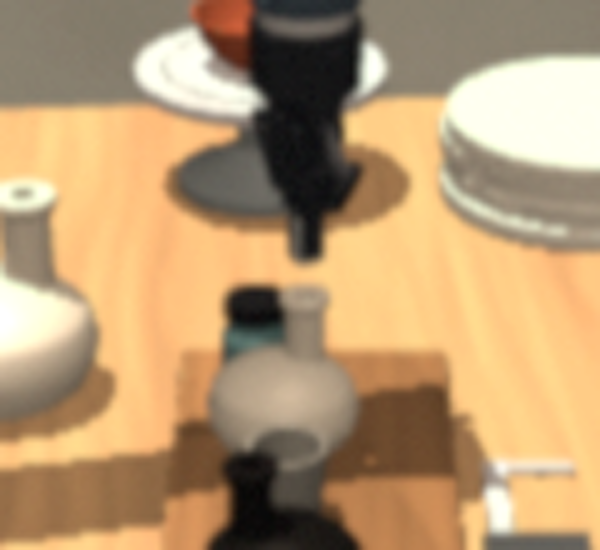

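The shut fingertips sit right above the white lip (crop: tip about (305,260), lip (305,295)). The tip is at z≈158, so contact should come at TCP z≈142.

Call:
carry_out:
  motion:
    - {"delta_pos": [0,0,0.8],"spin": 0,"hand": 0}
    - {"delta_pos": [0,0,1.5],"spin": 0,"hand": 0}
    - {"delta_pos": [0,0,1.9],"spin": 0,"hand": 0}
    - {"delta_pos": [0,0,2.0],"spin": 0,"hand": 0}
    - {"delta_pos": [0,0,2.05],"spin": 0,"hand": 0}
    - {"delta_pos": [0,0,2.1],"spin": 0,"hand": 0}
    - {"delta_pos": [0,0,2.15],"spin": 0,"hand": 0}
    - {"delta_pos": [0,0,2.2],"spin": 0,"hand": 0}

```text
clock: 3.65
ee_pos: [505.0, 176.7, 143.8]
orientation: [180.0, -0.0, 21.7]
contact_force: [0.4, -0.4, 0.4]
gripper_width: -0.4
grip_force: 0.0
```

Call:
carry_out:
  motion:
    - {"delta_pos": [0,0,0.04],"spin": 0,"hand": 0}
    - {"delta_pos": [0,0,0.08],"spin": 0,"hand": 0}
    - {"delta_pos": [0,0,0.12],"spin": 0,"hand": 0}
    - {"delta_pos": [0,0,0.12],"spin": 0,"hand": 0}

```text
clock: 4.05
ee_pos: [504.8, 176.6, 142.3]
orientation: [-180.0, 0.0, 21.7]
contact_force: [0.1, 0.0, -0.1]
gripper_width: 0.0
grip_force: 0.0
```

Call:
carry_out:
  motion:
    - {"delta_pos": [0,0,0.04],"spin": 0,"hand": 0}
    - {"delta_pos": [0,0,0.07],"spin": 0,"hand": 0}
    - {"delta_pos": [0,0,0.07],"spin": 0,"hand": 0}

```text
clock: 4.35
ee_pos: [504.9, 176.7, 141.9]
orientation: [180.0, -0.0, 21.7]
contact_force: [-0.0, 0.0, 0.9]
gripper_width: 0.0
grip_force: 0.5
```

Call:
carry_out:
  motion:
    - {"delta_pos": [0,0,0.03],"spin": 0,"hand": 0}
    - {"delta_pos": [0,0,0.05],"spin": 0,"hand": 0}
    - {"delta_pos": [0,0,0.05],"spin": 0,"hand": 0}

```text
clock: 4.65
ee_pos: [505.1, 176.7, 141.7]
orientation: [180.0, -0.0, 21.7]
contact_force: [-1.0, 0.2, 3.3]
gripper_width: 0.0
grip_force: 2.0
```

A clear 3.3 N touch on the white lip. Now I lift and go to the terracotta one.

Call:
carry_out:
  motion:
    - {"delta_pos": [0,0,-1],"spin": 0,"hand": 0}
    - {"delta_pos": [0,0,-4],"spin": 0,"hand": 0}
    - {"delta_pos": [0,0,-6],"spin": 0,"hand": 0}
    - {"delta_pos": [-15.1,38.7,-6],"spin": 0,"hand": 0}
    - {"delta_pos": [-15.1,38.7,-6],"spin": 0,"hand": 0}
    - {"delta_pos": [-15.1,38.7,-6],"spin": 0,"hand": 0}
    - {"delta_pos": [-15.1,38.7,-6],"spin": 0,"hand": 0}
    - {"delta_pos": [-15.1,38.7,-6],"spin": 0,"hand": 0}
    - {"delta_pos": [-15.1,38.7,-6],"spin": 0,"hand": 0}
    - {"delta_pos": [-15.1,38.7,-6],"spin": 0,"hand": 0}
    - {"delta_pos": [-15.1,38.7,-6],"spin": 0,"hand": 0}
    - {"delta_pos": [-15.1,38.7,-6],"spin": 0,"hand": 0}

```text
clock: 5.85
ee_pos: [507.2, -243.0, 201.7]
orientation: [179.9, 0.0, 21.5]
contact_force: [0.4, -0.1, -0.3]
gripper_width: -0.2
grip_force: 0.0
```

Call:
carry_out:
  motion:
    - {"delta_pos": [0,0,0],"spin": 0,"hand": 0}
    - {"delta_pos": [0,0,0],"spin": 0,"hand": 0}
    - {"delta_pos": [0,0,0],"spin": 0,"hand": 0}

```text
clock: 6.15
ee_pos: [507.7, -237.1, 201.1]
orientation: [-180.0, 0.0, 21.8]
contact_force: [0.6, -0.3, -0.6]
gripper_width: 0.3
grip_force: 0.0
```

Run:
```python
from h import *
s=monitor.get_state();print(s["clock"],s["ee_pos"],s["contact_force"],delta("t",146))
p,d=vision.grab_frame("side")
cv2.imwrite("pics/s2.png",cv2.resize(cv2.convertScaleAbs(p[130:270,190:320,::-1],alpha=1.5),None,fx=4,fy=4,interpolation=cv2.INTER_CUBIC))
```

```text
6.15 [ 507.68603906 -237.10817194  201.06864703] [ 0.60673981 -0.29783443 -0.5803892 ] [-0.1   0.17  5.51]
```

View pics/s2.png

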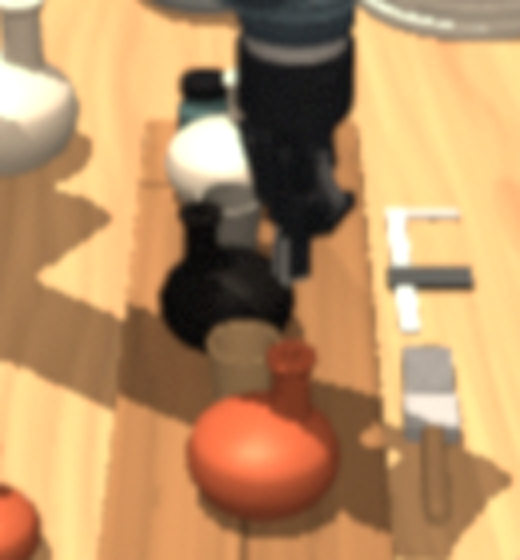

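The fingertip (290,280) hangs above the terracotta lip (290,350), and the white vase behind it stands undisturbed.

Call:
carry_out:
  motion:
    - {"delta_pos": [-0.1,0.15,2],"spin": 0,"hand": 0}
    - {"delta_pos": [-0.1,0.15,4],"spin": 0,"hand": 0}
    - {"delta_pos": [-0.1,0.15,5],"spin": 0,"hand": 0}
    - {"delta_pos": [-0.1,0.15,5.5],"spin": 0,"hand": 0}
    - {"delta_pos": [-0.1,0.15,5.6],"spin": 0,"hand": 0}
    - {"delta_pos": [-0.1,0.15,5.65],"spin": 0,"hand": 0}
    - {"delta_pos": [-0.1,0.15,5.7],"spin": 0,"hand": 0}
    - {"delta_pos": [-0.1,0.15,5.75],"spin": 0,"hand": 0}
    - {"delta_pos": [-0.1,0.15,5.8],"spin": 0,"hand": 0}
    - {"delta_pos": [-0.1,0.15,5.8],"spin": 0,"hand": 0}

```text
clock: 7.2
ee_pos: [507.3, -240.6, 143.3]
orientation: [180.0, -0.0, 21.7]
contact_force: [-0.5, -0.1, -0.1]
gripper_width: -0.4
grip_force: 0.0
```

Call:
carry_out:
  motion:
    - {"delta_pos": [0,0,0.04],"spin": 0,"hand": 0}
    - {"delta_pos": [0,0,0.08],"spin": 0,"hand": 0}
    - {"delta_pos": [0,0,0.12],"spin": 0,"hand": 0}
    - {"delta_pos": [0,0,0.15],"spin": 0,"hand": 0}
    - {"delta_pos": [0,0,0.15],"spin": 0,"hand": 0}

```text
clock: 7.7
ee_pos: [507.3, -240.6, 141.8]
orientation: [180.0, 0.0, 21.7]
contact_force: [-0.4, -0.2, 0.8]
gripper_width: -0.3
grip_force: 0.6
```

Call:
carry_out:
  motion:
    - {"delta_pos": [0,0,0.03],"spin": 0,"hand": 0}
    - {"delta_pos": [0,0,0.06],"spin": 0,"hand": 0}
    - {"delta_pos": [0,0,0.06],"spin": 0,"hand": 0}

```text
clock: 8.0
ee_pos: [507.6, -240.7, 141.7]
orientation: [180.0, -0.0, 21.7]
contact_force: [-1.0, 0.8, 5.0]
gripper_width: 0.3
grip_force: 2.4
```

Terracotta is touched at 5 N. Next is black.

Call:
carry_out:
  motion:
    - {"delta_pos": [0,0,-1],"spin": 0,"hand": 0}
    - {"delta_pos": [0,0,-4],"spin": 0,"hand": 0}
    - {"delta_pos": [0,0,-6],"spin": 0,"hand": 0}
    - {"delta_pos": [2.3,-19.9,-6],"spin": 0,"hand": 0}
    - {"delta_pos": [2.3,-19.9,-6],"spin": 0,"hand": 0}
    - {"delta_pos": [2.3,-19.9,-6],"spin": 0,"hand": 0}
    - {"delta_pos": [2.3,-19.9,-6],"spin": 0,"hand": 0}
    - {"delta_pos": [2.3,-19.9,-6],"spin": 0,"hand": 0}
    - {"delta_pos": [2.3,-19.9,-6],"spin": 0,"hand": 0}
    - {"delta_pos": [2.3,-19.9,-6],"spin": 0,"hand": 0}
    - {"delta_pos": [2.3,-19.9,-6],"spin": 0,"hand": 0}
    - {"delta_pos": [2.3,-19.9,-6],"spin": 0,"hand": 0}

```text
clock: 9.2
ee_pos: [455.3, -48.1, 201.1]
orientation: [-180.0, 0.0, 21.6]
contact_force: [-0.1, 0.1, -0.3]
gripper_width: 0.4
grip_force: 0.0
```

Run:
```python
from h import *
s=monitor.get_state();print(s["clock"],s["ee_pos"],s["contact_force"],delta("b",143.5))
p,d=vision.grab_frame("side")
cv2.imwrite("pics/s3.png",cv2.resize(cv2.convertScaleAbs(p[130:270,190:320,::-1],alpha=1.5),None,fx=4,fy=4,interpolation=cv2.INTER_CUBIC))
```

```text
9.2 [455.29779533 -48.13315759 201.07424978] [-0.07984603  0.06084527 -0.3056581 ] [ 0.02 -0.12  5.76]
```

View pics/s3.png

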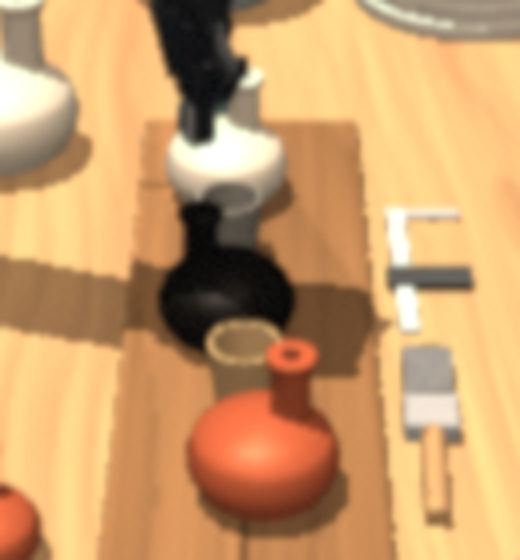

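The fingertip (200,135) is above the black lip (200,210). The terracotta and white vases stand unmoved.

Call:
carry_out:
  motion:
    - {"delta_pos": [0,0,2],"spin": 0,"hand": 0}
    - {"delta_pos": [0,0,4],"spin": 0,"hand": 0}
    - {"delta_pos": [0,0,5],"spin": 0,"hand": 0}
    - {"delta_pos": [0,0,5.5],"spin": 0,"hand": 0}
    - {"delta_pos": [0,0,5.6],"spin": 0,"hand": 0}
    - {"delta_pos": [0,0,5.65],"spin": 0,"hand": 0}
    - {"delta_pos": [0,0,5.7],"spin": 0,"hand": 0}
    - {"delta_pos": [0,0,5.75],"spin": 0,"hand": 0}
    - {"delta_pos": [0,0,5.8],"spin": 0,"hand": 0}
    - {"delta_pos": [0,0,5.8],"spin": 0,"hand": 0}

```text
clock: 10.25
ee_pos: [455.1, -47.1, 143.2]
orientation: [180.0, -0.0, 21.7]
contact_force: [-0.5, 0.8, -0.3]
gripper_width: 0.2
grip_force: 0.0
```

Call:
carry_out:
  motion:
    - {"delta_pos": [0,0,0.04],"spin": 0,"hand": 0}
    - {"delta_pos": [0,0,0.08],"spin": 0,"hand": 0}
    - {"delta_pos": [0,0,0.12],"spin": 0,"hand": 0}
    - {"delta_pos": [0,0,0.15],"spin": 0,"hand": 0}
    - {"delta_pos": [0,0,0.15],"spin": 0,"hand": 0}

```text
clock: 10.75
ee_pos: [455.1, -47.2, 141.8]
orientation: [180.0, -0.0, 21.7]
contact_force: [-1.6, -0.1, 2.1]
gripper_width: -0.4
grip_force: 1.0
```

Call:
carry_out:
  motion:
    - {"delta_pos": [0,0,0.03],"spin": 0,"hand": 0}
    - {"delta_pos": [0,0,0.05],"spin": 0,"hand": 0}
    - {"delta_pos": [0,0,0.05],"spin": 0,"hand": 0}

```text
clock: 11.05
ee_pos: [455.2, -47.2, 141.6]
orientation: [180.0, -0.0, 21.7]
contact_force: [-2.5, 0.4, 5.9]
gripper_width: -0.1
grip_force: 2.8
```

Call:
carry_out:
  motion:
    - {"delta_pos": [0,0,-1],"spin": 0,"hand": 0}
    - {"delta_pos": [0,0,-4],"spin": 0,"hand": 0}
    - {"delta_pos": [0,0,-8],"spin": 0,"hand": 0}
    - {"delta_pos": [0,0,-12],"spin": 0,"hand": 0}
    - {"delta_pos": [0,0,-15],"spin": 0,"hand": 0}
    - {"delta_pos": [0,0,-15],"spin": 0,"hand": 0}
    - {"delta_pos": [0,0,-15],"spin": 0,"hand": 0}
    - {"delta_pos": [0,0,-15],"spin": 0,"hand": 0}

```text
clock: 11.85
ee_pos: [454.3, -46.9, 289.6]
orientation: [-179.9, 0.1, 21.7]
contact_force: [0.1, -0.2, -0.6]
gripper_width: 0.0
grip_force: 0.0
```

Run:
```python
from h import *
p,d=vision.grab_frame("side");q=np.load("side0.npz")["p"]
print(monitor.get_state()["ee_pos"])
a=np.hstack([q[120:270,190:320],p[120:270,190:320]])[:,:,::-1]
cv2.imwrite("pics/s4.png",cv2.resize(cv2.convertScaleAbs(a,alpha=1.5),None,fx=3,fy=3,interpolation=cv2.INTER_CUBIC))
```

```text
[454.28629068 -46.86491357 289.38704588]
```

View pics/s4.png

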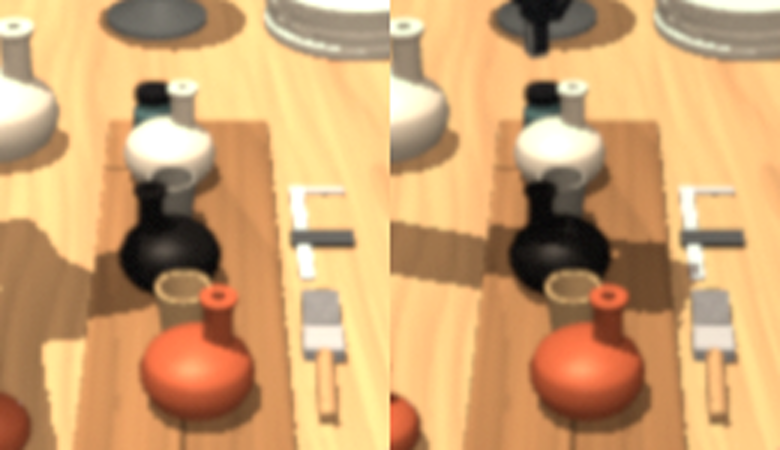

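Before and after match: all the vases, the cup and the tools in view are unmoved, and the gripper is clear.

```bash
python3 -c "
from station import ctrl
print(ctrl.hand_in())"
```

```text
the job is handed in; nothing more can be done
None
```

I tapped the white, terracotta and black lips in that order, reading at most 6 N each; all three vases still stand where they were, and I handed the job in at about 12 s.

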